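# Lay the coordinate square against the slide tray on the light panel

## Task

Lay the yellow L-shaped square flat on the sloping light panel, with its inner corner round the upper left corner of the green slide tray: the long leg along the tray's upper edge, the short leg down its left edge. Press it gently home against both edges at once so that both legs are flush, without pushing the tray out of place or bearing hard on the panel, then let go and leave it lying there; leave everything else alone.

Things in the scene. Friction and masses are not known exactly. Their poses are not given: they have to be found in the camera images.
- square: Loose yellow L-shaped square, black scale marks and black grip, 0.18 kg nominal, starts flat on the bench, z up. Plates 8 mm thick. From the inner corner (point square_corner) the long leg covers x 0 to 34, y -150 to +34 mm; the short leg x -75 to 0, y 0 to +34 mm. Origin: on the underside below the middle of the grip.
- square_corner (a point): the inner corner of the L, at its underside, 17 mm in -x and 35 mm in +y from the origin of square; axes as square. The inner edges are the long leg's side facing -x and the short leg's side facing -y.
- square_end (a point): far end of the long leg's inner edge, at its underside, 150 mm in -y from square_corner
- square_grip (a point): middle of the top of the square's black grip, an upright block on the long leg, 16 mm thick along x, 70 mm long along y, its top 42 mm above the square's underside, straight above the origin of square
- viewer: grey light panel for slides, fixed. Origin on the bench below its middle; x from its low front (robot side) to its high back, y to its left, z up. Upper face white, 220 mm up the slope by 340 mm wide, rising 30 degrees towards +x, its middle 85 mm above the origin. A dark ledge 8 mm wide, 12 mm high runs along its low edge.
- tray: green tray with five glass slides, flat on the panel above its ledge: 90 mm up the slope (x, 30 degrees above level), 170 mm wide (y, level, to the left), rim 12 mm high (z, square to the panel). Origin: middle of its underside, on the panel face. It can only slide sideways along y; a push above about 8 N moves it.
- tray_corner (a point): the tray's upper left corner (high side, +y side; left as seen from the robot), at its underside on the panel face: 45 mm in x and 85 mm in y from the tray's origin; axes as tray
- slide_box: loose orange lidded box for microscope slides, 100 x 172 x 41 high (mm); bystander; origin at the centre of its underside
- wash_bottle: loose white plastic bottle, green cap, 64 across, 150 high (mm); bystander; origin at the centre of its underside
- stain_jar: loose amber glass jar, black lid, 72 across, 100 high (mm); bystander; origin at the centre of its underside
- tube_rack: loose blue stepped tube rack, 90 x 200 x 75 high (mm); bystander; origin at the centre of its underside
- stain_dish: loose open white ceramic dish, 90 x 100 x 45 high (mm); bystander; origin at the centre of its underside
Things that resemble listed ones, but are neither listed nor needed, are in the scene too. Of the things that look like the square, take the one that is farthest to the robot's left at the start.

How it is judged:
By the outcome, as a careful person would: the job done as asked, in the order asked, and still so for the second after the job is handed in, with the robot touching nothing.
It also fails if it takes over 51 s, if anything falls off the work surface, if the arm or the gripper's body presses on something with over 40 N, if the wrist force passes 120 N, or if a joint passes its speed limit or range.

## Robot

A 6-joint arm with a two-finger parallel gripper is mounted at the origin on the work surface. World frame = base frame: x ahead of the robot, y to its left, z up, the work surface at z = 0. Lengths are in m, angles in rad, forces in N, time in s.
With the tool pointing down it reaches from about 0.225 to 0.875 m from the base axis. Payload 3.4 kg.
Tool frame: the origin (TCP) lies at the very end of the fingers, on their centre line; the grasp point (between the pads) lies 19 mm behind it (grasp_offset is the distance from the TCP to the grasp point, in m); y points along the fingers, z is the direction in which the jaws open and shut, and the axes are right-handed (so a half turn about y gives the same grasp; the last joint's range is limited). The gripper opens to 85 mm and grips with 20 to 120 N. Pads are 22 mm wide; open, the fingers measure 114 mm over their backs; the gripper's body (76 mm by 85 mm) begins 54 mm behind the grasp point. The pads swing forward as they close: fully open they stand 13 mm farther back than shut.
Start: joints at [1.126, 0.276, 1.505, -0, 1.361, -0.121], TCP at [0.183, 0.545, 0.207] pointing down, gripper open.
Joint ranges: [-2.89, 2.89], [-0.75, 2.08], [0.22, 2.7], [-1.18, 4.32], [0.11, 2.71], [-2.7, 2.7]. Speed limits (rad/s): [2.57, 2.57, 3.14, 3.14, 3.14, 3.14].

## Interface

Orientations are given as a unit quaternion [w, x, y, z].
In Python, from rig import get_state, get_image, sign_off, grasp_offset gives the robot as it stands.
- The arm moves only by the shell command python3 -m jog 'ROWS' [FORCE]. ROWS is JSON, one flat list of numbers, 7 for each row, row after row: the closure in counts, from 0 (fully open) to 255 (shut), then the shift along the tool's x, y, z in cm, then the turn, a rotation vector about the tool's x, y, z in units of 8 degrees (1.0 is 8 degrees). In form: [jaw, tx, ty, tz, rx, ry, rz, jaw, tx, ty, tz, rx, ry, rz, ...]. A call has 1 to 12 rows; each row is the pose to reach, as a shift and turn from the pose commanded when the call began, along the tool's axes at that moment; what a row does not reach only later rows make up. A row lasts 1/8 s, in which the tool goes at most 62.5 mm and 10.7 degrees, less where a joint would pass 70% of its speed; a pose out of reach is approached as far as the arm can. A call with a gripper value outside its range is refused whole. The fingers move at their own pace and stop on an object; FORCE is the grip in N (left out, the last holds). Time passes only in rows, so rows that repeat a pose let the fingers close. It gives the time, the measured TCP pose, the force and the opening at its end, in the units of the state.
- get_state(): the state, without advancing time (a new reading comes with each control period).
- get_image(name): name is "scene" or "top" or "wrist"; returns a dict with "color" (384x512x3 uint8, blue, green, red), "mtx" (3x3 intrinsics, pixels), "R" (3x3) and "t" (3): a world point X has camera coordinates R X + t; the wrist camera has in their place "tool_from_camera" (4x4, takes a point from camera to tool coordinates, whose origin is the TCP and whose axes are the tool frame's). Camera axes: x right, y down, z forward; pixel columns grow to the right and rows downward; lengths in m; the calibration is good to about 2 mm. A picture is of the moment at which its call begins: read the wrist's pose just before it. There is no depth.
- sign_off(): hands the job in, once; it reports no verdict.
The state is a dict: "clock": time; "qpos": joint angles; "qd": joint speeds; "effort": joint torques, N m; "position": TCP position; "ee_rot": TCP orientation; "contact_force": force on the tool from outside, world axes, zero at the start; "moment": the same for the moment, N m; "width": finger opening in m.
Only numpy, scipy, OpenCV 4.12 (cv2) and the standard library are available. Lean on these libraries where they do the work, as an engineer would, in place of code of your own. Each camera call takes 0.05 s, during which the arm holds its last target.

## Working session

There is one attempt and no reset: what is moved stays moved. The work goes in short steps, Python scripts to look and compute and a shell command to move; the robot and the scene stay as the last step left them, time stands still between calls to the robot, and variables do not carry over. Pictures are saved under pics/ and viewed, and the job is handed in when it is done.

```bash
ls; mkdir -p pics; python3 - <<'E'
from rig import *
import cv2
s=get_state();print(s, grasp_offset)
for n in["scene","top","wrist"]:
    i=get_image(n);cv2.imwrite(f"pics/{n}0.png",i["color"])
    print(n,{k:v.tolist() for k,v in i.items() if k!="color"})
E
```

```text
pics
{'clock': 0.0, 'qpos': array([ 1.12597373e+00,  2.76586050e-01,  1.50613711e+00,  2.53742025e-05,
        1.36070117e+00, -1.20978895e-01]), 'qd': array([-0.00013303, -0.00122088, -0.00044465, -0.00011224,  0.00111469,
       -0.00113301]), 'effort': array([ 7.75609369e-04, -4.16756237e+01, -2.45808184e+01,  1.22787907e-05,
        1.06704500e-02, -3.33018068e-05]), 'position': array([0.18270734, 0.54459314, 0.20594327]), 'ee_rot': array([-0.69723731,  0.69847612, -0.11418737,  0.11380898]), 'contact_force': array([-0.1666469 ,  0.16726508, -0.20590288]), 'moment': array([-0.02098251,  0.02504089,  0.0029729 ]), 'width': 0.08549812667049961} 0.0187
scene {'mtx': [[478.16229477257355, 0.0, 260.70601779427415], [0.0, 478.16229477257355, 193.51552299735923], [0.0, 0.0, 1.0]], 'R': [[-0.7980179782000704, 0.6026333241723411, -0.0006189236350580798], [0.4712417719648739, 0.623386079017919, -0.6239559189895313], [-0.37563080121959885, -0.4982197036284884, -0.7814592939440053]], 't': [0.3925997020605584, -0.24816637710535333, 1.6953854165635984]}
top {'mtx': [[426.36025390696597, 0.0, 253.30206290926196], [0.0, 426.36025390696597, 190.4848526444655], [0.0, 0.0, 1.0]], 'R': [[-0.0024681162678481367, -0.9999368322456953, -0.010965396505954735], [-0.9806263342741527, 0.004567990588934811, -0.19583443514871715], [0.1958721545552764, 0.010269614424301608, -0.9805756646426885]], 't': [0.0852106636370841, 0.5573469667840367, 1.1185168430374153]}
wrist {'mtx': [[292.4589096638945, 0.0, 258.7962749032791], [0.0, 292.4589096638945, 187.70083576631205], [0.0, 0.0, 1.0]], 'tool_from_camera': [[-0.001928339547789092, 0.9540641930609884, 0.29959605642509973, -0.07539961816612406], [-0.001336643946045701, -0.2995988049291411, 0.9540643424151168, -0.16720768191467403], [0.9999972474409856, 0.001439306747534599, 0.0018529723518091593, 0.0003158575947470599], [0.0, 0.0, 0.0, 1.0]]}
```

View pics/scene0.png

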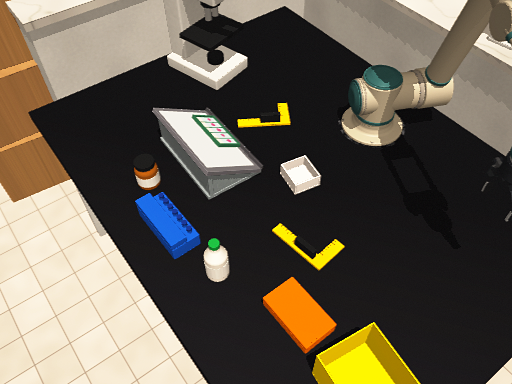

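View pics/top0.png

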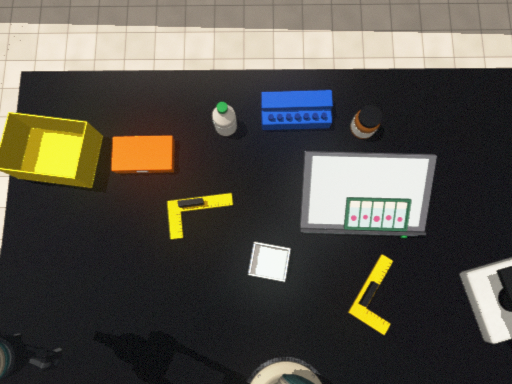

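View pics/wrist0.png

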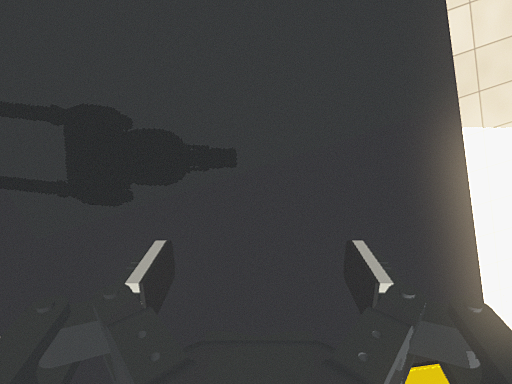

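The top view shows two yellow squares. The target is the leftmost one, around (195,210), and its axes are nearly the world's. The tray is at about (377,214) on the panel. I'll enlarge both.

```bash
cat > h.py <<'E'
import numpy as np, cv2
from rig import *
from scipy.spatial.transform import Rotation as Ro
def ray(im,px):
    d=np.linalg.inv(im["mtx"])@np.array([px[0],px[1],1.]); R=im["R"]
    return -R.T@im["t"], R.T@d
def onplane(im,px,p0,n):
    o,d=ray(im,px); s=np.dot(np.array(p0)-o,n)/np.dot(d,n); return o+s*d
def onz(im,px,z): return onplane(im,px,[0,0,z],np.array([0,0,1.]))
def proj(im,X):
    c=im["R"]@X+im["t"]; p=im["mtx"]@c; return p[:2]/p[2]
def state():
    s=get_state(); q=s["ee_rot"]; return s,Ro.from_quat([q[1],q[2],q[3],q[0]])
def crop(im,x0,y0,x1,y1,k,f): cv2.imwrite("pics/"+f,cv2.resize(im["color"][y0:y1,x0:x1],None,fx=k,fy=k,interpolation=cv2.INTER_CUBIC))
def wristcam(im,s,r):
    T=im["tool_from_camera"]; A=r.as_matrix()@T[:3,:3]; c=r.apply(T[:3,3])+s["position"]
    im["R"]=A.T; im["t"]=-A.T@c; return im
E
python3 - <<'E'
from h import *
im=get_image("top"); crop(im,160,185,240,245,10,"t_sq.png"); crop(im,295,145,445,240,5,"t_pan.png")
im=get_image("scene"); crop(im,265,215,350,275,9,"s_sq.png"); crop(im,150,100,270,200,6,"s_pan.png")
s,r=state();print(r.as_matrix().round(3))
E
```

```text
[[ 0.948 -0.     0.318]
 [-0.318 -0.001  0.948]
 [-0.    -1.    -0.001]]
```

View pics/t_sq.png

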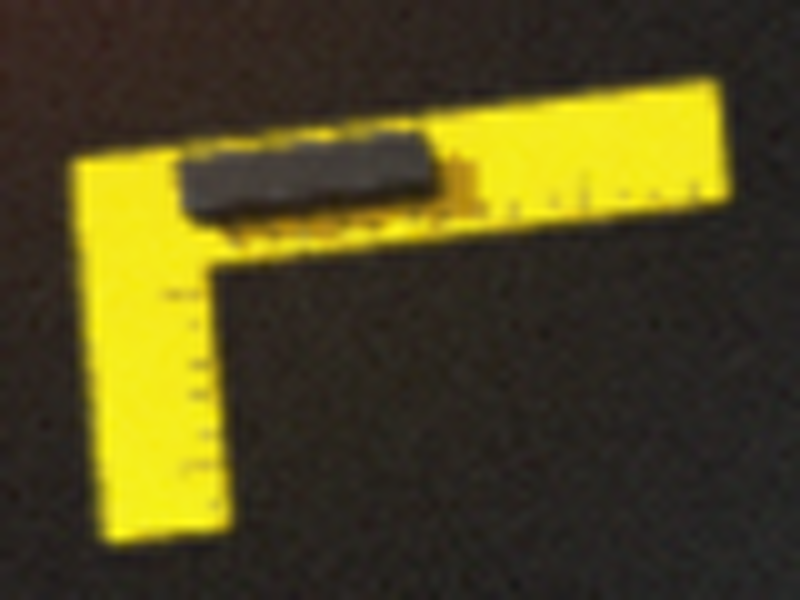

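View pics/t_pan.png

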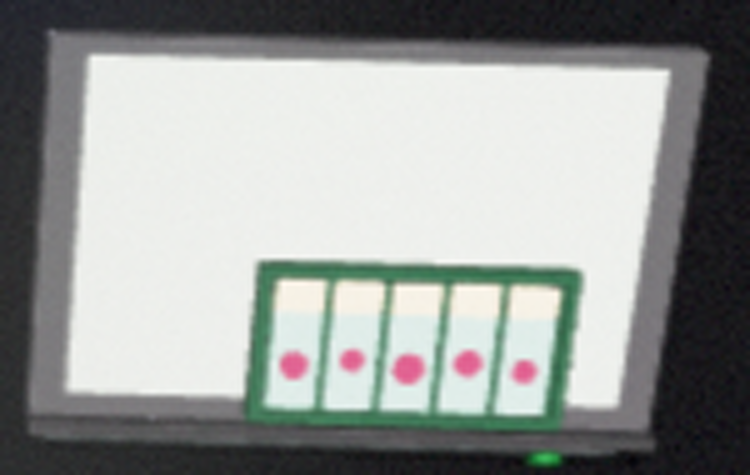

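View pics/s_pan.png

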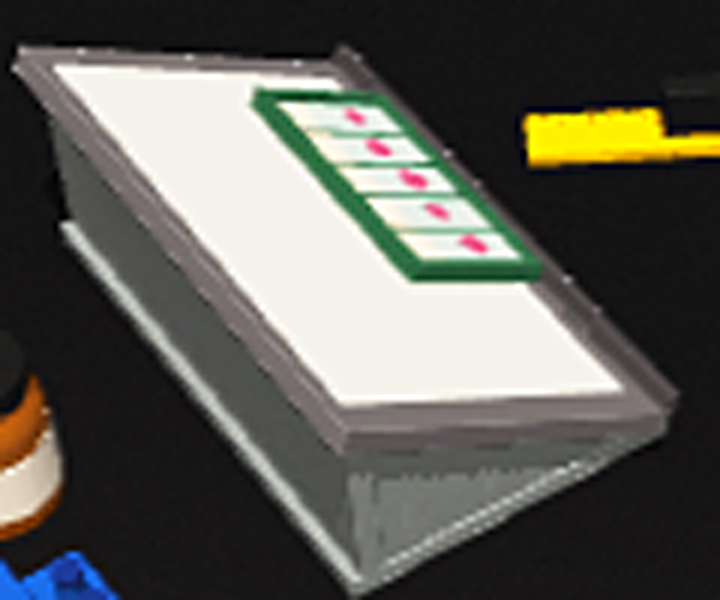

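```bash
cat > fit.py <<'E'
from h import *
from scipy.optimize import least_squares
im=get_image("top"); sc=get_image("scene")
def C(x0,y0,k,L): return np.array([[x0+(u+.5)/k-.5,y0+(v+.5)/k-.5] for u,v in L])
sq=C(160,185,10,[(72,158),(718,80),(730,203),(212,265),(232,528),(103,545)])
M=np.array([[34,34],[34,-150],[0,-150],[0,0],[-75,0],[-75,34]])/1e3
def res(p):
    c,s=np.cos(p[2]),np.sin(p[2]); P=M@np.array([[c,s],[-s,c]])+p[:2]
    return np.concatenate([proj(im,np.array([a,b,.008])) for a,b in P])-sq.ravel()
f=least_squares(res,[.4,.2,0]); print("square corner xy,yaw deg",f.x[:2],np.degrees(f.x[2]),"px",np.abs(f.fun).max())
# panel
def slope(p,u,y,h): # u up slope, from panel middle
    c,s=np.cos(p[2]),np.sin(p[2]); t=np.radians(30)
    X=u*np.cos(t)-h*np.sin(t); Z=.085+u*np.sin(t)+h*np.cos(t)
    return np.array([p[0]+c*X-s*y,p[1]+s*X+c*y,Z])
pt=C(295,145,5,[(50,32),(708,52)]); ps=C(150,100,6,[(18,52),(347,445)])
tt=C(295,145,5,[(260,262),(580,270),(565,427),(248,418)]);ts=C(150,100,6,[(258,92),(413,272),(540,272)])
def res2(p):
    o=[]
    for i,y in ((0,.17),(1,-.17)): o+=list(proj(im,slope(p,.11,y,0))-pt[i])
    for i,y in ((0,-.17),(1,.17)): o+=list(proj(sc,slope(p,.11,y,0))-ps[i])
    u,y=p[3],p[4]
    for i,(a,b) in enumerate([(45,85),(45,-85),(-45,-85),(-45,85)]): o+=list(proj(im,slope(p,u+a/1e3,y+b/1e3,.012))-tt[i])
    for i,(a,b) in enumerate([(45,-85),(45,85),(-45,85)]): o+=list(proj(sc,slope(p,u+a/1e3,y+b/1e3,.012))-ts[i])
    return np.array(o)
g=least_squares(res2,[.6,-.2,0,-.05,0]);p=g.x
print("viewer",p[:2],np.degrees(p[2]),"tray u,y",p[3:]);print(g.fun.reshape(-1,2).round(1).tolist())
print("tray corner",slope(p,p[3]+.045,p[4]+.085,0), "low edge",slope(p,-.11,0,0))
E
python3 fit.py
```

```text
square corner xy,yaw deg [0.50860653 0.29207891] 6.8048600392391725 px 0.6084176724746726
viewer [ 0.54556182 -0.21550221] -2.024065000618503 tray u,y [-0.05535499 -0.03511175]
[[-0.8, -0.8], [-0.7, -1.0], [0.1, -1.2], [-0.3, -1.7], [0.1, -0.2], [0.4, 0.2], [-1.3, -0.1], [-0.6, -0.2], [-0.7, -1.0], [0.5, -1.1], [0.4, -1.2]]
tray corner [ 0.53836175 -0.16532835  0.07982251] low edge [ 0.45035846 -0.2121376   0.03      ]
```

```bash
cat >> h.py <<'E'
def Rtool(sx,n):  # tool z along square x, tool y = -n
    z=np.array(sx,float); y=-np.array(n,float); return Ro.from_matrix(np.c_[np.cross(y,z),y,z])
def delta(P,R):
    s,r=state()
    print("cm",(r.inv().apply(np.array(P)-s["position"])*100).round(2),"turn",(np.degrees((r.inv()*R).as_rotvec())/8).round(3),"t",round(s["clock"],2))
E
python3 - <<'E'
from h import *
a=np.radians(6.8)
delta([.5296,.2593,.13],Rtool([np.cos(a),np.sin(a),0],[0,0,1]))
E
```

```text
cm [ 41.96   7.66 -16.05] turn [3.000e-03 8.081e+00 1.000e-03] t 0.35
```

```bash
python3 -m jog '[0,42,7.6,-16,0,8.08,0, 0,42,7.6,-16,0,8.08,0, 0,42,7.6,-16,0,8.08,0, 0,42,7.6,-16,0,8.08,0, 0,42,7.6,-16,0,8.08,0, 0,42,7.6,-16,0,8.08,0, 0,42,7.6,-16,0,8.08,0, 0,42,7.6,-16,0,8.08,0, 0,42,7.6,-16,0,8.08,0, 0,42,7.6,-16,0,8.08,0, 0,42,7.6,-16,0,8.08,0]'
python3 - <<'E'
from h import *
s,r=state(); im=wristcam(get_image("wrist"),s,r); cv2.imwrite("pics/w1.png",im["color"])
a=np.radians(6.8); d=np.array([.5296,.2593,0])
for n,q in(("griptop",(0,0,.042)),("corner",(-.017,.035,.008)),("end",(-.017,-.115,.008)),("g1",(8e-3,35e-3,.042)),("g2",(-8e-3,-35e-3,.042))):
    c,t=np.cos(a),np.sin(a); print(n,proj(im,d+[c*q[0]-t*q[1],t*q[0]+c*q[1],q[2]]).round(1))
E
```

```text
clock: 1.72
position: [0.529, 0.2612, 0.1313]
ee_rot: [0.53, -0.529, 0.469, -0.469]
contact_force: [0.6, 0.6, -0.3]
width: 0.0853
griptop [257.5 185.8]
corner [240.6 142. ]
end [242.4 273.2]
g1 [266.7 147.8]
g2 [249.  220.9]
```

View pics/w1.png

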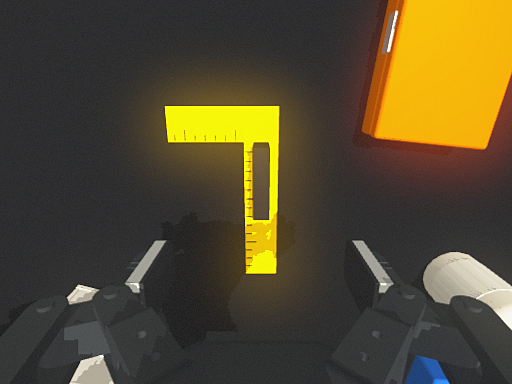

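```bash
python3 - <<'E'
from h import *
s,r=state(); im=get_image("wrist"); crop(im,155,95,295,285,3,"w1c.png")
E
```

```text
(no output)
```

View pics/w1c.png

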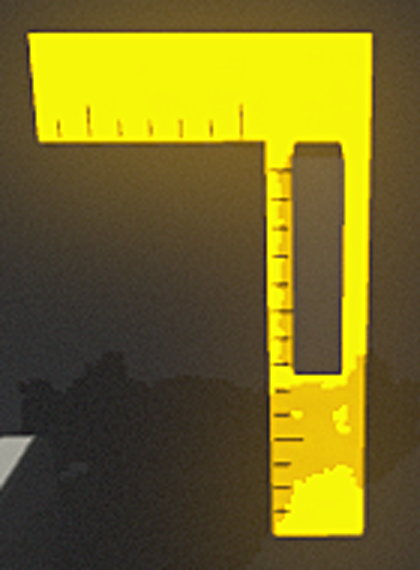

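```bash
python3 - <<'E'
from h import *
from scipy.optimize import least_squares
s,r=state(); im=wristcam(get_image("wrist"),s,r)
L=[(373,33),(363,536),(274,536),(265,142),(38,142),(28,33)]
q=np.array([[155+(u+.5)/3-.5,95+(v+.5)/3-.5] for u,v in L])
M=np.array([[34,34],[34,-150],[0,-150],[0,0],[-75,0],[-75,34]])/1e3
def res(p):
    c,t=np.cos(p[2]),np.sin(p[2]); P=M@np.array([[c,t],[-t,c]])+p[:2]
    return np.concatenate([proj(im,np.array([a,b,.008])) for a,b in P])-q.ravel()
f=least_squares(res,[.5,.29,.1]); print(f.x[:2],np.degrees(f.x[2]),f.fun.round(1))
c,t=np.cos(f.x[2]),np.sin(f.x[2]); o=f.x[:2]+[c*.017+t*.035,t*.017-c*.035]
print("origin",o); print(proj(im,np.array([*o,.042])))
delta([*o,.016],Rtool([c,t,0],[0,0,1])); print(r.as_matrix().round(4))
E
```

```text
[0.51166429 0.29249582] 7.167149785891487 [-0.7  0.3 -0.2 -0.5 -0.3 -0.4  0.4 -0.3  0.4 -0.1  0.4  0.6]
origin [0.53289821 0.25989029]
[260.81263342 185.33513601]
cm [ 0.13 11.52  0.32] turn [-0.003 -0.033 -0.002] t 1.88
[[ 1.205e-01  5.000e-04  9.927e-01]
 [-9.927e-01  5.000e-04  1.205e-01]
 [-4.000e-04 -1.000e+00  5.000e-04]]
```

```bash
python3 -m jog '[0,0.13,6,0.32,0,-0.03,0, 0,0.13,9,0.32,0,-0.03,0, 0,0.13,11.5,0.32,0,-0.03,0, 0,0.13,11.5,0.32,0,-0.03,0, 0,0.13,11.5,0.32,0,-0.03,0, 150,0.13,11.5,0.32,0,-0.03,0, 255,0.13,11.5,0.32,0,-0.03,0, 255,0.13,11.5,0.32,0,-0.03,0, 255,0.13,11.5,0.32,0,-0.03,0, 255,0.13,11.5,0.32,0,-0.03,0, 255,0.13,11.5,0.32,0,-0.03,0, 255,0.13,11.5,0.32,0,-0.03,0]' 50
python3 - <<'E'
from h import *
s,r=state(); im=get_image("wrist"); cv2.imwrite("pics/w2.png",im["color"]);print(s["width"],s["contact_force"])
E
```

```text
clock: 3.38
position: [0.5334, 0.2589, 0.0161]
ee_rot: [-0.53, 0.53, -0.468, 0.468]
contact_force: [-2.3, 0.1, 4.9]
width: 0.0128
0.012798114057959288 [-2.32287425  0.11440473  4.88128506]
```

View pics/w2.png

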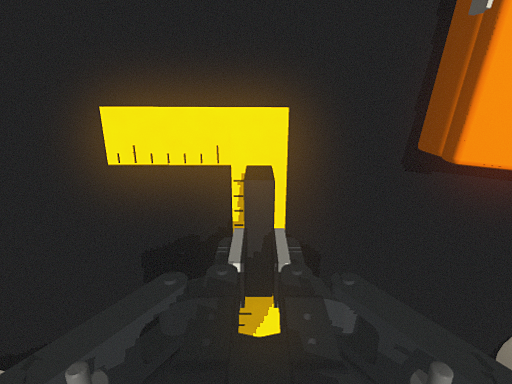

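```bash
python3 -m jog '[255,0,0,0,0,0,0, 255,0,-0.5,0,0,0,0, 255,0,-3,0,0,0,0, 255,0,-8,0,0,0,0, 255,0,-13,0,0,0,0, 255,0,-18,0,0,0,0, 255,0,-18,0,0,0,0, 255,0,-18,0,0,0,0]'
python3 - <<'E'
from h import *
s,r=state(); im=get_image("wrist"); cv2.imwrite("pics/w3.png",im["color"]);print(s["width"],s["contact_force"],s["moment"])
crop(im,90,95,300,245,3.8,"w3c.png")
E
```

```text
clock: 4.42
position: [0.5329, 0.2586, 0.1946]
ee_rot: [-0.529, 0.53, -0.469, 0.468]
contact_force: [0.1, 0.7, -1.8]
width: 0.0131
0.013105286581100809 [ 0.06901518  0.65519734 -1.78690829] [0.03914479 0.00474381 0.05654019]
```

View pics/w3c.png

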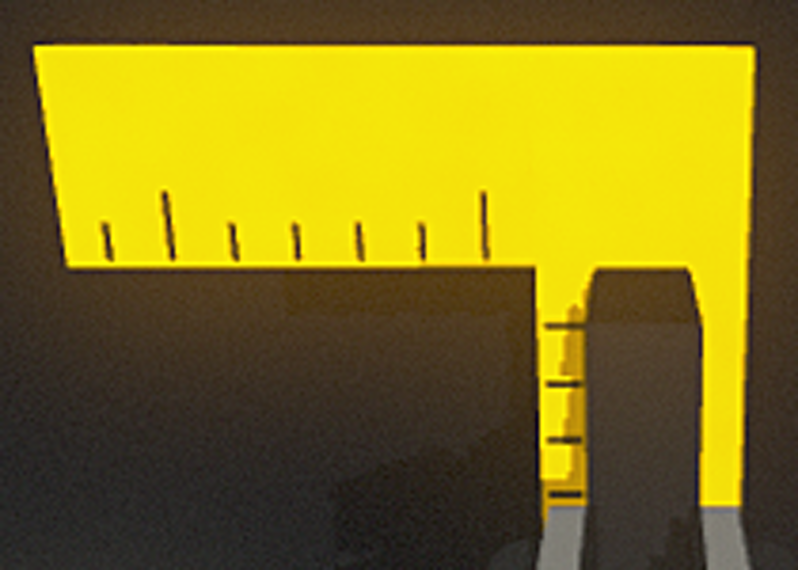

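```bash
python3 - <<'E'
from h import *
from scipy.optimize import least_squares
im=get_image("wrist"); T=np.linalg.inv(im["tool_from_camera"])
im["R"]=T[:3,:3]; im["t"]=T[:3,3]
L=[(755,46),(536,266),(67,266),(34,45),(743,506)]
q=np.array([[90+(u+.5)/3.8-.5,95+(v+.5)/3.8-.5] for u,v in L])
M=np.array([[34,34],[0,0],[-75,0],[-75,34]])/1e3
def X(p,m,h): 
    B=np.array([[0,-1,0],[0,0,-1],[1,0,0.]]) # square->tool
    return p[:3]+B@Ro.from_euler("z",p[3]).apply([m[0],m[1],h])
def res(p): return np.concatenate([proj(im,X(p,m,.008)) for m in M])-q[:4].ravel()
for free in(0,1):
  g=(lambda v:res(np.r_[v[0],.016,v[1],v[2]])) if not free else res
  f=least_squares(g,[-.035,-.017,0] if not free else [-.035,.016,-.017,0])
  print(f.x.round(4),"yaw deg",np.degrees(f.x[-1]).round(2),f.fun.round(1))
  p=f.x if free else np.r_[f.x[0],.016,f.x[1:]]
  print("edge check",proj(im,X(p,[.034,-.03],.008)),proj(im,X(p,[.034,0],.008)),"obs",q[4])
E
```

```text
[-0.0364 -0.016   0.0003] yaw deg 0.02 [-0.6  0.2 -0.2 -0.2  0.6 -0.4  0.3  0.2]
edge check [284.58486903 210.13027434] [285.95222961 164.49957336] obs [285.15789474 227.78947368]
[-0.0366  0.0149 -0.0158  0.0006] yaw deg 0.03 [ 0.   0.1  0.   0.   0.2 -0.1 -0.2  0.1]
edge check [285.17194057 210.56758346] [286.56315416 164.69295348] obs [285.15789474 227.78947368]
```

```bash
cat >> h.py <<'E'
def target(corner,yaw,hov,up,left,ct=np.array([-.0364,.0158,-.0167]),tilt=30):
    "TCP pose putting square corner at tray corner + offsets in tray axes (m)"
    Rv=Ro.from_euler("z",yaw,degrees=True)*Ro.from_euler("y",-tilt,degrees=True)
    A=Rv.as_matrix(); R=Rtool(A[:,0],A[:,2])
    P=np.array(corner)+A@np.array([up,left,hov])-R.apply(ct)
    return P,R
E
python3 - <<'E'
from h import *
P,R=target([.5384,-.1653,.0798],-2.02,.07,.02,.02); print(P); delta(P,R)
E
```

```text
[ 0.52671197 -0.18129796  0.17245498]
cm [43.57  2.17 -5.94] turn [ 3.772  1.11  -0.288] t 4.53
```

```bash
python3 -m jog '[255,5,0,-0.6,0.5,0.1,0, 255,10,0,-1.2,1,0.3,-0.1, 255,15,0,-2,1.5,0.4,-0.1, 255,20,0.5,-3,2,0.6,-0.2, 255,25,1,-3.6,2.5,0.75,-0.2, 255,30,1.4,-4.2,3,0.9,-0.25, 255,35,1.7,-4.8,3.4,1,-0.28, 255,40,2,-5.4,3.6,1.05,-0.28, 255,43,2.17,-5.9,3.77,1.11,-0.29, 255,43.6,2.17,-5.94,3.77,1.11,-0.29, 255,43.6,2.17,-5.94,3.77,1.11,-0.29, 255,43.6,2.17,-5.94,3.77,1.11,-0.29]'
python3 - <<'E'
from h import *
s,r=state(); im=get_image("wrist"); cv2.imwrite("pics/w4.png",im["color"]);print(s["width"],s["contact_force"],s["moment"])
P,R=target([.5384,-.1653,.0798],-2.02,.07,.02,.02); delta(P,R)
im=get_image("scene"); crop(im,120,60,300,200,4,"s4.png")
E
```

```text
clock: 6.02
position: [0.5279, -0.1795, 0.1736]
ee_rot: [-0.603, 0.346, -0.359, 0.623]
contact_force: [-0.9, 0.8, -1.6]
width: 0.0128
0.012838178820066309 [-0.8914743   0.83673056 -1.61951175] [0.00751387 0.33992893 0.04218157]
cm [ 0.19  0.05 -0.18] turn [-0.022  0.005 -0.02 ] t 6.08
```

View pics/w4.png

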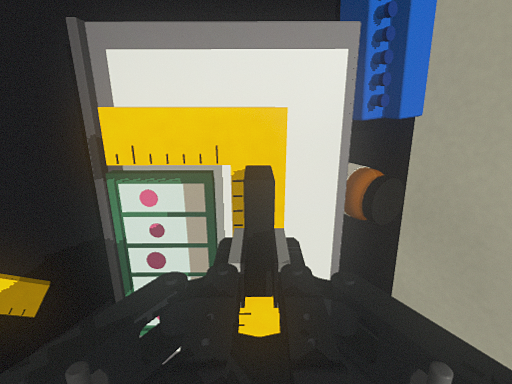

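View pics/s4.png

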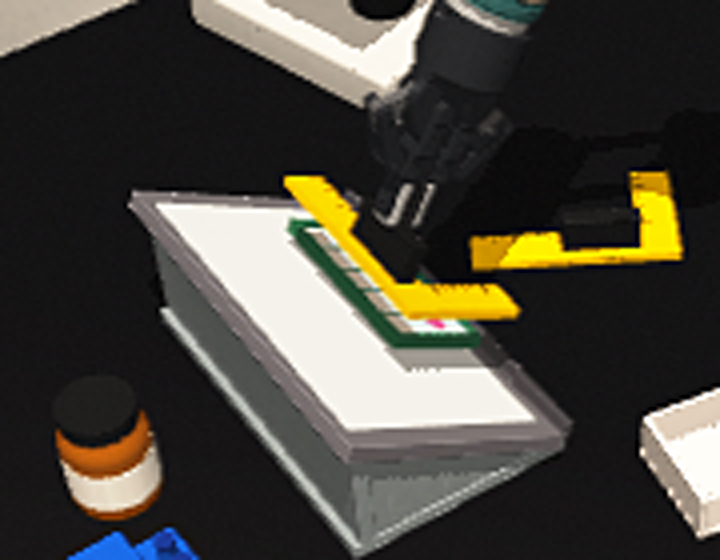

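```bash
python3 - <<'E'
from h import *
im=get_image("wrist"); crop(im,90,150,250,290,4.2,"w4c.png"); crop(im,60,10,370,240,2.5,"w4d.png")
E
```

```text
(no output)
```

View pics/w4c.png

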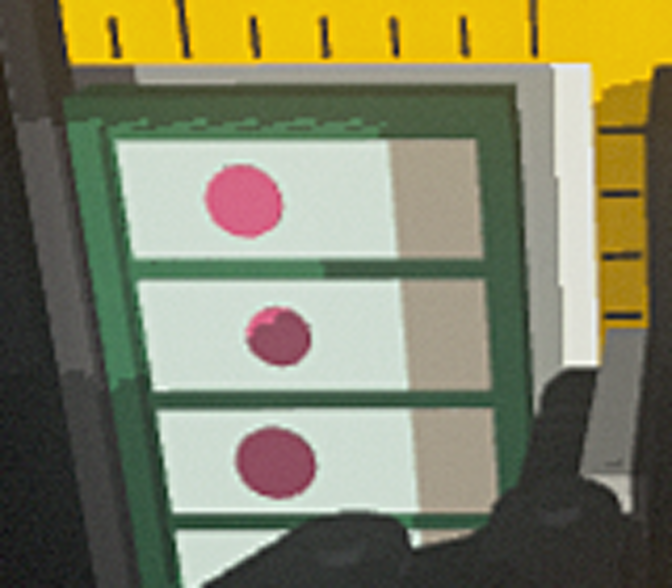

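View pics/w4d.png

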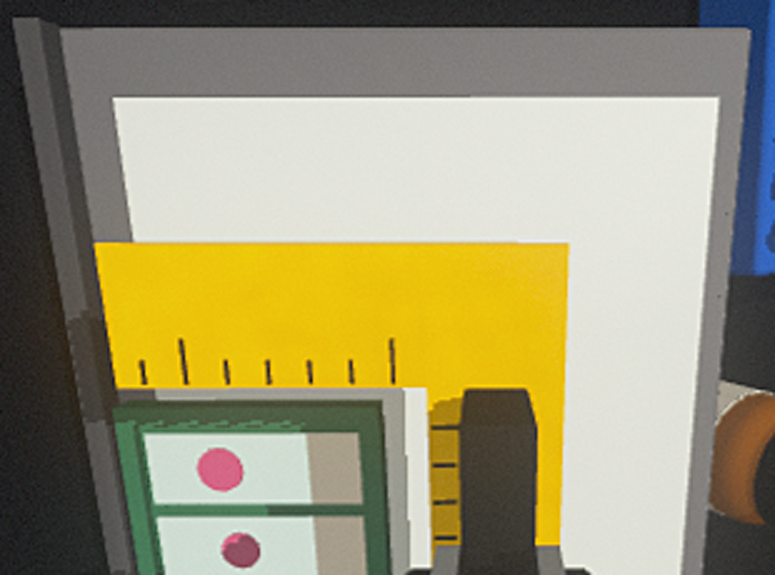

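```bash
python3 - <<'E'
from h import *
im=get_image("wrist"); im["color"]=cv2.convertScaleAbs(im["color"],alpha=2.2); crop(im,98,158,238,210,5.7,"w4e.png")
E
```

```text
(no output)
```

View pics/w4e.png

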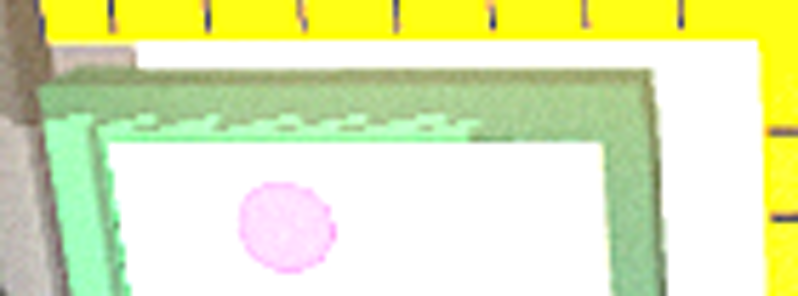

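```bash
cat > fit4.py <<'E'
from h import *
from scipy.optimize import least_squares
im=get_image("wrist"); T=np.linalg.inv(im["tool_from_camera"]); im["R"]=T[:3,:3]; im["t"]=T[:3,3]
def C(x0,y0,k,L): return np.array([[x0+(u+.5)/k-.5,y0+(v+.5)/k-.5] for u,v in L])
a=C(98,158,5.7,[(654,68),(75,70),(649,82),(40,87)]); b=C(60,10,2.5,[(750,28),(60,28)])
B=np.array([[0,-1,0],[0,0,-1],[1,0,0.]])
def X(p,m): return p[:3]+B@Ro.from_euler("zyx",[p[3],0,0]).apply(np.array(m))
def res(p):
    pts=[(0,0,0),(-.09,0,0),(0,0,.012),(-.09,0,.012)]
    o=[proj(im,X(p,m))-q for m,q in zip(pts,a)]
    o+=[proj(im,X(p,(p[4],p[5],0)))-b[0],proj(im,X(p,(p[4]-.212,p[5],0)))-b[1]]
    return np.concatenate(o)
f=least_squares(res,[-.05,.086,-.037,0,.12,.08]); p=f.x
print("tray corner in tool mm",(p[:3]*1e3).round(1),"yaw",np.degrees(p[3]).round(2),"panel edges",p[4:].round(4));print(f.fun.reshape(-1,2).round(1).tolist())
s,r=state(); print("world",s["position"]+r.apply(p[:3]), "tool axes angle: tilt",np.degrees(np.arcsin(r.as_matrix()[2,2])),"yaw",np.degrees(np.arctan2(r.as_matrix()[1,2],r.as_matrix()[0,2])), "roll", np.degrees(r.as_matrix()[2,0]))
E
python3 fit4.py
```

```text
tray corner in tool mm [-14.9  85.8 -39.5] yaw 0.13 panel edges [0.1185 0.117 ]
[[0.5, -0.2], [0.5, -0.4], [-0.8, 0.7], [-0.2, -0.1], [0.1, -0.1], [-0.1, 0.2]]
world [ 0.53784378 -0.16539562  0.08027004] tool axes angle: tilt 30.227157526844966 yaw -1.978791872190878 roll -0.07370101237501869
```

```bash
python3 -m jog '[255,0.4,2,-0.4,-0.03,0,0, 255,0.8,4,-0.9,-0.03,0,0, 255,1.2,5.5,-1.4,-0.03,0,0, 255,1.35,6.3,-1.5,-0.03,0,0, 255,1.35,6.3,-1.5,-0.03,0,0, 255,1.35,6.3,-1.5,-0.03,0,0]'
python3 - <<'E'
from h import *
s,r=state(); im=get_image("wrist"); cv2.imwrite("pics/w5.png",im["color"]);print("tool force",r.inv().apply(s["contact_force"]),"mom",r.inv().apply(s["moment"]))
crop(im,90,90,290,240,4,"w5c.png")
m=r.as_matrix();print("tilt",np.degrees(np.arcsin(m[2,2])),"yaw",np.degrees(np.arctan2(m[1,2],m[0,2])),"roll",np.degrees(m[2,0]))
im=get_image("scene"); crop(im,150,80,270,180,6,"s5.png")
P,R=target([.5381,-.1654,.0800],-1.95,0,0,0); delta(P,R)
E
```

```text
clock: 7.02
position: [0.5467, -0.1952, 0.1128]
ee_rot: [-0.602, 0.347, -0.36, 0.623]
contact_force: [0.5, 1.2, -1.3]
width: 0.0128
tool force [-1.22291472  1.29521139 -0.27741219] mom [-0.40235343 -0.0012448  -0.02807377]
tilt 30.035464216924222 yaw -2.0335160678067576 roll -0.0449622712498144
cm [ 0.69  0.79 -0.81] turn [-0.006 -0.009  0.001] t 7.12
```

View pics/w5c.png

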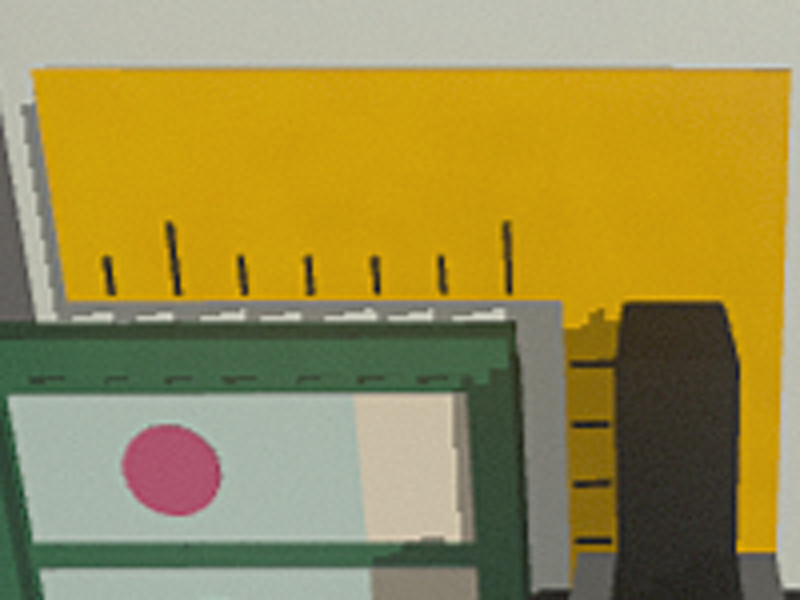

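View pics/s5.png

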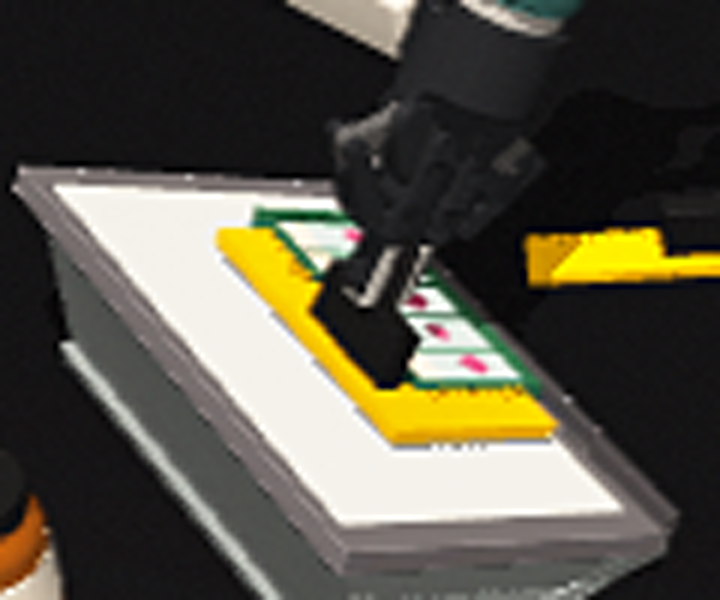

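```bash
cat > f.py <<'E'
from h import *
s,r=state(); m=r.as_matrix()
print("tool F",r.inv().apply(s["contact_force"]).round(2),"M",r.inv().apply(s["moment"]).round(3),"tilt %.2f yaw %.2f roll %.2f"%(np.degrees(np.arcsin(m[2,2])),np.degrees(np.arctan2(m[1,2],m[0,2])),np.degrees(m[2,0])))
P,R=target([.5381,-.1654,.0800],-1.95,0,0,0); delta(P,R)
E
python3 -m jog '[255,0,0.2,0,0,0,0, 255,0,0.4,0,0,0,0, 255,0,0.5,0,0,0,0, 255,0,0.5,0,0,0,0]'; python3 f.py
python3 -m jog '[255,0,0.07,0,0,0,0, 255,0,0.1,0,0,0,0, 255,0,0.1,0,0,0,0]'; python3 f.py
```

```text
clock: 7.62
position: [0.5489, -0.1952, 0.1076]
ee_rot: [-0.602, 0.347, -0.36, 0.623]
contact_force: [-0.2, 0.7, -2.2]
width: 0.0126
tool F [-0.67  1.78 -1.33] M [-0.361 -0.013 -0.028] tilt 29.97 yaw -2.07 roll -0.09
cm [ 0.7   0.22 -0.73] turn [ 0.004 -0.013 -0.005] t 7.62
clock: 8.0
position: [0.549, -0.1952, 0.1071]
ee_rot: [-0.602, 0.347, -0.36, 0.623]
contact_force: [-4.1, 0.2, 2.8]
width: 0.0126
tool F [-0.09 -4.5  -2.2 ] M [-0.712  0.019 -0.012] tilt 29.98 yaw -2.04 roll -0.06
cm [ 0.7   0.17 -0.72] turn [ 0.003 -0.01  -0.002] t 8.0
```

```bash

python3 -m jog '[255,0.15,-0.03,-0.15,0,0,0, 255,0.3,-0.03,-0.3,0,0,0, 255,0.4,-0.03,-0.4,0,0,0, 255,0.4,-0.03,-0.4,0,0,0]'; python3 f.py
python3 - <<'E'
from h import *
im=get_image("wrist"); crop(im,90,90,290,240,4,"w6c.png")
E
```

```text
clock: 8.5
position: [0.5457, -0.1994, 0.1052]
ee_rot: [-0.602, 0.347, -0.36, 0.623]
contact_force: [-0.3, -0.0, -0.8]
width: 0.0126
tool F [ 0.04  0.55 -0.65] M [-0.243 -0.011  0.037] tilt 30.00 yaw -2.08 roll -0.07
cm [ 0.27  0.16 -0.35] turn [ 0.    -0.014 -0.001] t 8.5
```

View pics/w6c.png

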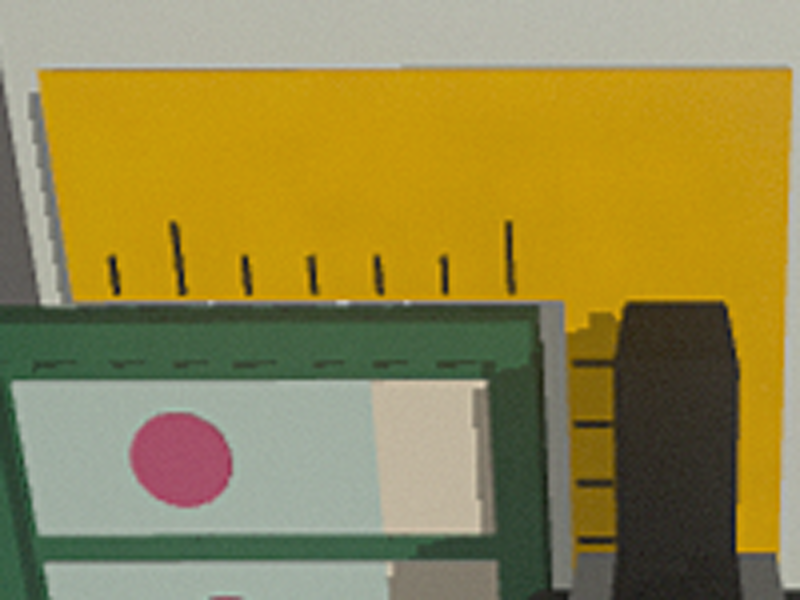

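```bash

python3 -m jog '[255,0.05,0,-0.1,0,0,0, 255,0.1,0,-0.2,0,0,0, 255,0.1,0,-0.2,0,0,0]'; python3 f.py
python3 -m jog '[255,0.04,0,-0.04,0,0,0, 255,0.08,0,-0.08,0,0,0, 255,0.08,0,-0.08,0,0,0]'; python3 f.py
```

```text
clock: 8.93
position: [0.5438, -0.2001, 0.1041]
ee_rot: [-0.602, 0.347, -0.36, 0.623]
contact_force: [-0.9, -0.3, -0.2]
width: 0.0129
tool F [ 0.37 -0.24 -0.91] M [-0.26  -0.02  -0.027] tilt 29.98 yaw -2.07 roll -0.07
cm [ 0.19  0.16 -0.13] turn [ 0.003 -0.014 -0.003] t 8.93
clock: 9.3
position: [0.5431, -0.2007, 0.1037]
ee_rot: [-0.602, 0.347, -0.36, 0.623]
contact_force: [0.1, 0.3, 0.7]
width: 0.0128
tool F [-0.34 -0.51  0.43] M [-0.3    0.003  0.072] tilt 29.97 yaw -2.07 roll -0.09
cm [ 0.13  0.16 -0.05] turn [ 0.004 -0.013 -0.005] t 9.3
```

```bash

python3 -m jog '[255,0.05,0,0,0,0,0, 255,0.05,0,0,0,0,0]'; python3 f.py
python3 -m jog '[255,0.05,0,0,0,0,0, 255,0.05,0,0,0,0,0]'; python3 f.py
python3 - <<'E'
from h import *
im=get_image("wrist"); crop(im,90,90,290,240,4,"w7c.png")
E
```

```text
clock: 9.55
position: [0.5429, -0.201, 0.1036]
ee_rot: [-0.602, 0.347, -0.36, 0.623]
contact_force: [-0.7, 1.9, 0.6]
width: 0.0125
tool F [-1.91 -0.95 -0.39] M [-0.293 -0.028  0.23 ] tilt 29.96 yaw -2.07 roll -0.11
cm [ 0.1   0.16 -0.03] turn [ 0.005 -0.013 -0.008] t 9.55
clock: 9.8
position: [0.5429, -0.2015, 0.1036]
ee_rot: [-0.602, 0.347, -0.36, 0.623]
contact_force: [-1.9, 3.1, 0.6]
width: 0.0123
tool F [-3.07 -1.52 -1.49] M [-0.341  0.002  0.294] tilt 29.96 yaw -2.07 roll -0.10
cm [ 0.04  0.16 -0.03] turn [ 0.005 -0.013 -0.008] t 9.8
```

View pics/w7c.png

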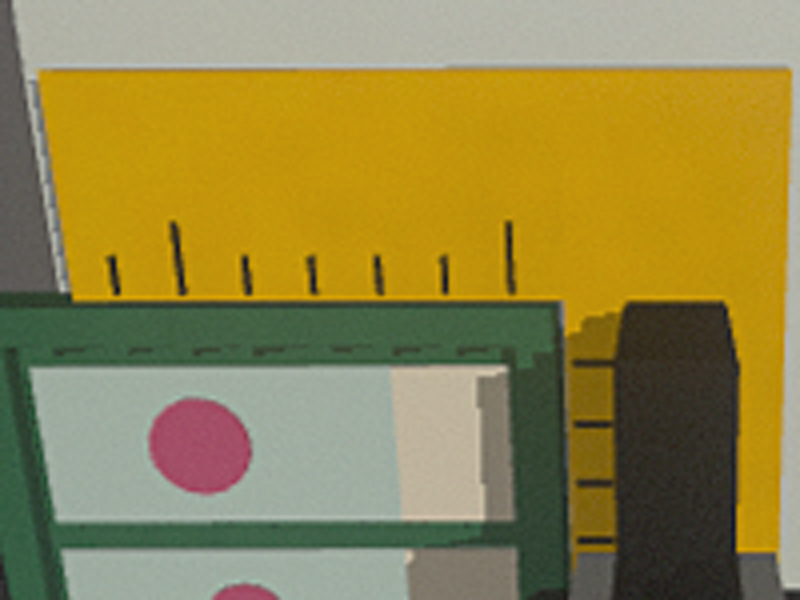

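```bash

python3 -m jog '[255,-0.02,-0.01,-0.05,0,0,0, 255,-0.02,-0.01,-0.05,0,0,0]'; python3 f.py
python3 -m jog '[255,0,0,-0.04,0,0,0, 255,0,0,-0.04,0,0,0]'; python3 f.py
python3 -m jog '[255,0,0,-0.03,0,0,0, 255,0,0,-0.03,0,0,0]'; python3 f.py
```

```text
clock: 10.1
position: [0.5427, -0.2018, 0.1036]
ee_rot: [-0.602, 0.347, -0.36, 0.623]
contact_force: [-0.3, 1.1, -0.3]
width: 0.013
tool F [-1.07  0.08 -0.44] M [-0.256 -0.024  0.131] tilt 29.99 yaw -2.07 roll -0.06
cm [ 0.02  0.17 -0.02] turn [ 0.001 -0.014 -0.001] t 10.1
clock: 10.35
position: [0.5425, -0.2018, 0.1034]
ee_rot: [-0.602, 0.347, -0.36, 0.623]
contact_force: [0.8, 1.1, -1.5]
width: 0.0128
tool F [-1.17  1.67 -0.09] M [-0.236  0.     0.089] tilt 30.00 yaw -2.07 roll -0.06
cm [0.01 0.17 0.01] turn [ 0.    -0.013 -0.001] t 10.35
clock: 10.6
position: [0.5421, -0.2017, 0.1033]
ee_rot: [-0.602, 0.347, -0.36, 0.623]
contact_force: [0.9, 0.2, -1.2]
width: 0.0127
tool F [-0.25  1.48  0.19] M [-0.144 -0.067  0.075] tilt 29.99 yaw -2.06 roll -0.06
cm [0.02 0.17 0.05] turn [ 0.002 -0.012 -0.002] t 10.6
```

```bash

python3 -m jog '[255,0,0.03,-0.03,0,0,0, 255,0,0.03,-0.03,0,0,0]'; python3 f.py
python3 -m jog '[255,0.02,0,-0.03,0,0,0, 255,0.02,0,-0.03,0,0,0]'; python3 f.py
python3 - <<'E'
from h import *
im=get_image("wrist"); cv2.imwrite("pics/w8.png",im["color"]); crop(im,90,90,290,240,4,"w8c.png")
E
```

```text
clock: 10.85
position: [0.542, -0.2017, 0.103]
ee_rot: [-0.602, 0.347, -0.36, 0.623]
contact_force: [-0.6, 1.9, 1.0]
width: 0.0126
tool F [-1.88 -1.2  -0.1 ] M [-0.164 -0.033  0.078] tilt 30.00 yaw -2.06 roll -0.06
cm [0.02 0.16 0.07] turn [-0.    -0.012 -0.002] t 10.85
clock: 11.1
position: [0.5419, -0.2017, 0.1029]
ee_rot: [-0.602, 0.347, -0.36, 0.623]
contact_force: [0.2, 1.4, 0.6]
width: 0.0126
tool F [-1.44 -0.44  0.41] M [ 0.086 -0.062  0.29 ] tilt 30.01 yaw -2.08 roll -0.09
cm [0.03 0.16 0.09] turn [-0.001 -0.014 -0.005] t 11.1
```

View pics/w8c.png

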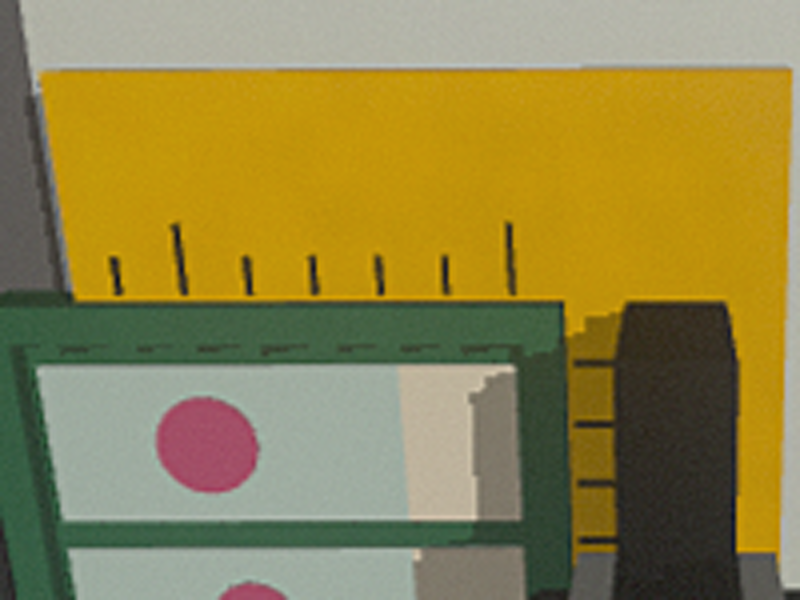

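```bash

python3 -m jog '[255,0.03,0,-0.03,0,0,0, 255,0.03,0,-0.03,0,0,0, 255,0.03,0,-0.03,0,0,0]'; python3 f.py
python3 -m jog '[255,0.02,0,-0.03,0,0,0, 255,0.02,0,-0.03,0,0,0, 255,0.02,0,-0.03,0,0,0]'; python3 f.py
```

```text
clock: 11.52
position: [0.5418, -0.2018, 0.1029]
ee_rot: [-0.602, 0.347, -0.36, 0.623]
contact_force: [2.7, 4.4, 3.9]
width: 0.0127
tool F [-4.5  -2.08  4.15] M [ 0.551 -0.044  0.786] tilt 30.02 yaw -2.08 roll -0.11
cm [0.02 0.16 0.1 ] turn [-0.003 -0.015 -0.008] t 11.53
clock: 11.9
position: [0.5417, -0.2018, 0.1029]
ee_rot: [-0.602, 0.346, -0.36, 0.623]
contact_force: [4.8, 4.9, 2.6]
width: 0.0127
tool F [-5.1   0.08  5.24] M [ 0.708 -0.007  0.885] tilt 30.04 yaw -2.09 roll -0.14
cm [0.02 0.16 0.1 ] turn [-0.005 -0.016 -0.011] t 11.9
```

```bash

python3 - <<'E'
from h import *
im=get_image("wrist"); crop(im,90,140,250,260,5,"w9c.png"); im=get_image("scene"); crop(im,180,80,270,160,8,"s9.png");im=get_image("top");crop(im,320,165,420,235,8,"t9.png")
E
```

```text
(no output)
```

View pics/w9c.png

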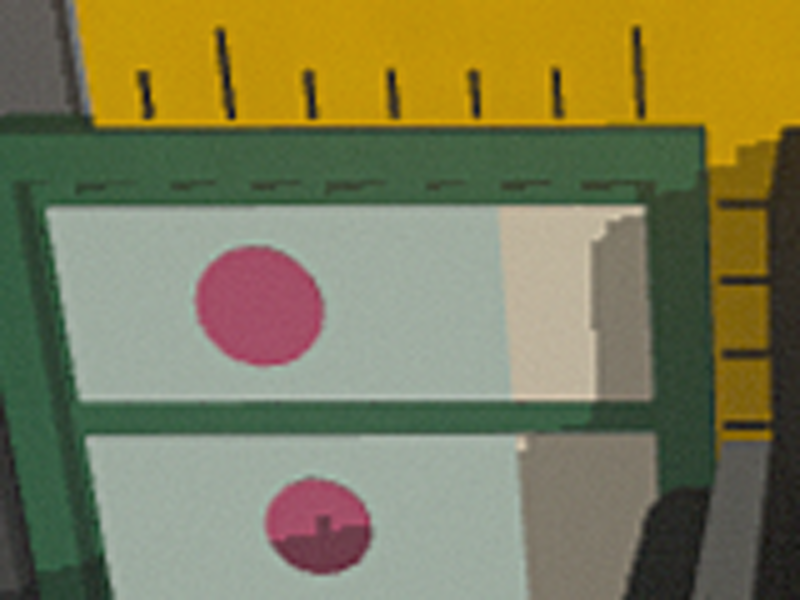

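View pics/s9.png

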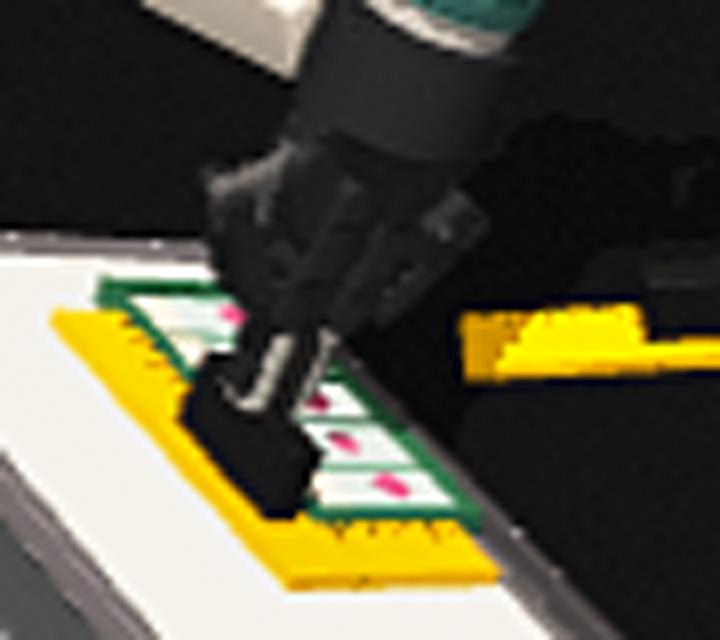

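View pics/t9.png

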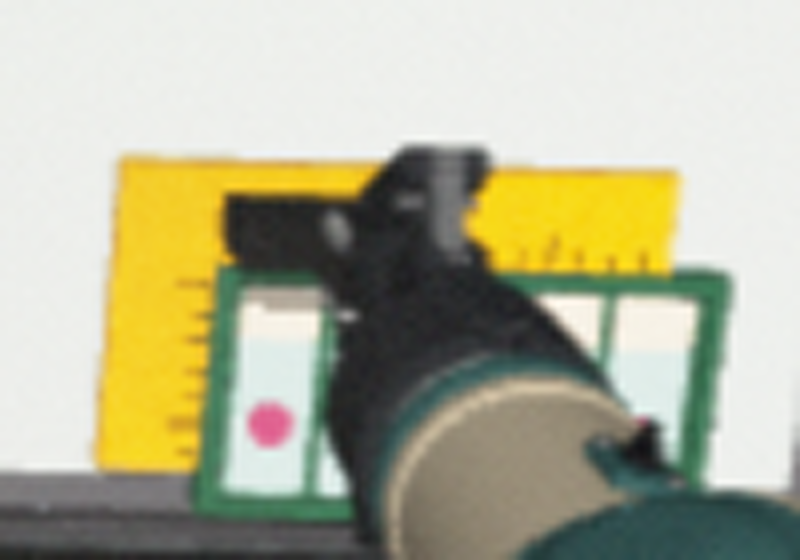

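```bash

python3 -m jog '[255,-0.02,0.01,0.02,0,0,0, 255,-0.02,0.01,0.02,0,0,0]' 20; python3 f.py
python3 -m jog '[190,0,0,0,0,0,0, 170,0,0,0,0,0,0, 150,0,0,0,0,0,0, 140,0,0,0,0,0,0, 140,0,0,0,0,0,0]'; python3 f.py
```

```text
clock: 12.3
position: [0.5418, -0.2017, 0.1028]
ee_rot: [-0.602, 0.347, -0.36, 0.623]
contact_force: [2.5, 5.0, 4.2]
width: 0.0127
tool F [-5.09 -2.46  4.11] M [ 0.614 -0.023  0.843] tilt 30.03 yaw -2.07 roll -0.11
cm [0.02 0.15 0.1 ] turn [-0.004 -0.013 -0.008] t 12.3
clock: 12.92
position: [0.5412, -0.2021, 0.1023]
ee_rot: [-0.602, 0.347, -0.36, 0.623]
contact_force: [-0.1, -0.5, -0.8]
width: 0.0385
tool F [ 0.53  0.61 -0.46] M [-0.221  0.001  0.019] tilt 29.97 yaw -2.08 roll -0.08
cm [-0.02  0.13  0.18] turn [ 0.004 -0.014 -0.003] t 12.93
```

```bash

python3 -m jog '[140,0,-1,0,0,0,0, 140,0,-3,0,0,0,0, 140,0,-5,0,0,0,0, 140,0,-8,0,0,0,0, 140,0,-12,0,0,0,0, 140,0,-12,0,0,0,0, 140,0,-12,0,0,0,0]'
python3 - <<'E'
from h import *
im=get_image("wrist"); cv2.imwrite("pics/w10.png",im["color"]); im=get_image("scene"); crop(im,180,80,270,160,8,"s10.png")
E
```

```text
clock: 13.8
position: [0.481, -0.1999, 0.2062]
ee_rot: [-0.601, 0.347, -0.36, 0.623]
contact_force: [-0.4, 0.6, -0.6]
width: 0.0382
```

View pics/w10.png

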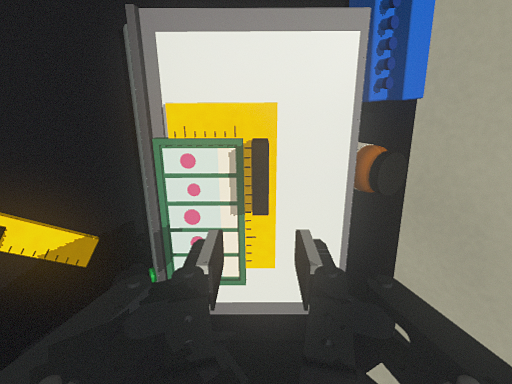

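View pics/s10.png

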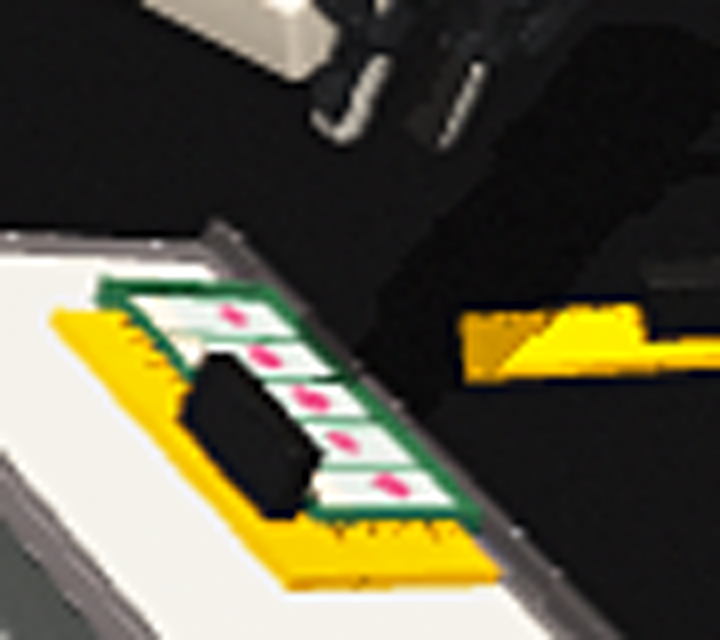

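```bash

python3 - <<'E'
from h import *
im=get_image("wrist"); im["color"]=cv2.convertScaleAbs(im["color"],alpha=1.3); crop(im,145,90,285,290,3,"w11.png"); crop(im,150,90,290,180,5.7,"w11b.png"); im=get_image("top");crop(im,320,165,420,235,8,"t11.png")
E
```

```text
(no output)
```

View pics/w11.png

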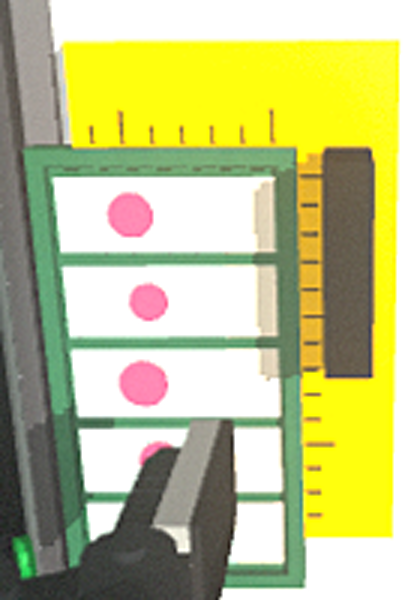

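View pics/w11b.png

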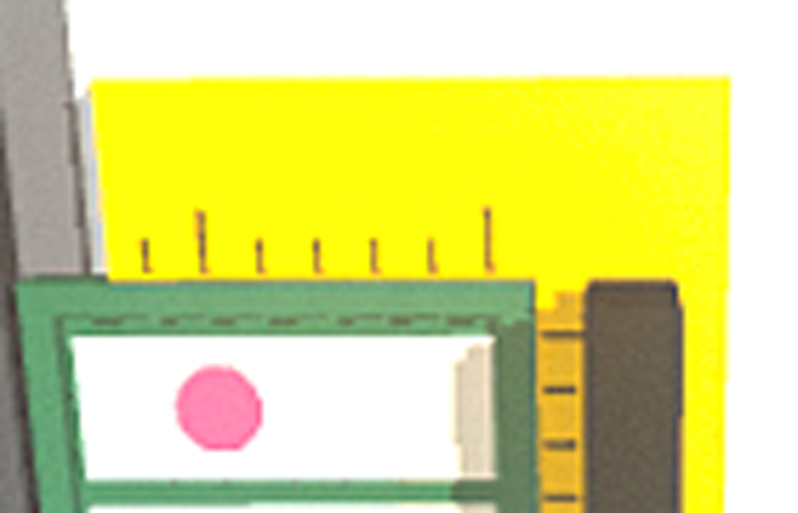

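View pics/t11.png

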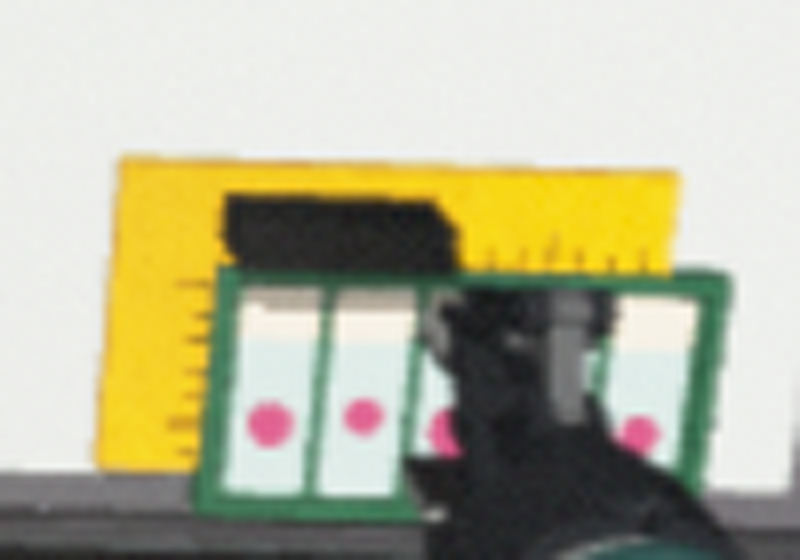

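```bash
python3 -c "
from rig import *
print(get_state()['clock']); print(sign_off())"
```

```text
14.0
the job is handed in; nothing more can be done
None
```

The leftmost yellow square now lies flat on the light panel with its inner corner round the tray's upper left corner. I handed the job in at 14.0 s.

**Press:** I pressed it home against both edges at once, at about 5 N sideways (the tray slides at about 8 N), 5–6 N down the slope and 1–4 N on the panel. One brief touch on the panel during descent reached about 6 N.

**Last checks:**
- In the wrist, scene and top pictures after release, both legs look flush with no visible gap.
- The tray corner is within about 1 pixel (roughly 2–3 mm) of where it started in the top view, though these readings can't show a smaller shift.
- The gripper is open and about 12 cm clear, with no contact force.
- I did not disturb anything else that I could see.

**Disagreements:**
- The first top-view fix on the square was about 3 mm off the closer wrist-camera fix; I used the wrist one.
- The gripper read 12.8 mm on the 16 mm grip, but the hold stayed firm.
- Force readings were noisy by about 0.5 N or more, so the press forces are approximate.

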